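# Make up a drilling pile in the drill jig and clamp it

### The arm

A 7-joint arm with a two-finger parallel gripper is mounted at the origin on a cart in front of the work surface, level with it; the furniture and walls round the work are solid. World frame = base frame: x ahead of the robot, y to its left, z up, the work surface at z = 0. Lengths are in m, angles in rad, forces in N, time in s.
With the tool pointing down it reaches from about 0.35 to 0.9 m from the base axis. Payload 8.1 kg.
Tool frame: the origin (TCP) lies midway between the tips of the shut fingers; the grasp point (between the pads) lies 19 mm behind it; z points along the fingers, y is the line along which they close (so a half turn about z gives the same grasp; the last joint's range is limited). The gripper opens to 85 mm and grips with 20 to 120 N. Pads are 22 mm wide; open, the fingers measure 114 mm over their backs; the gripper's body (76 mm by 85 mm) begins 54 mm behind the grasp point. The pads swing forward as they close: fully open they stand 13 mm farther back than shut.
Start: joints at [1.026, 0.434, 0.025, 1.573, -0.012, 1.134, -0.075], TCP at [0.267, -0.565, 0.231] pointing down, gripper open.
Joint ranges: [-2.62, 2.62], [-0.44, 2.09], [-1.27, 1.32], [0.08, 2.57], [-1.32, 4.46], [0.12, 2], [-2.74, 2.74]. Speed limits (rad/s): [2.22, 2.22, 3.01, 3.01, 3.14, 3.14, 3.14].

### API

Orientations are given as a 3x3 rotation matrix whose columns are the frame's x, y, z axes.
In Python, from rig import ctrl gives the robot as it stands. The module is installed in compiled form; this text tells all that it offers.
- The arm moves only by the tool carry_out, never from a script. Its argument "increments" is a list of rows, each a list of 2 entries, a list of its own where there are three numbers: the shift along the world's x, y, z in a scale on which 1.0 is 0.6 m, then the turn about the world's z in parts of the range, where 1.0 means pi/2 rad. A call has 1 to 12 rows; each row is the pose to reach, as a shift and turn from the pose commanded when the call began; what a row does not reach only later rows make up. A row lasts 1/12 s, in which the tool goes at most 41.7 mm and 7.16 degrees, less where a joint would pass 70% of its speed; a pose out of reach is approached as far as the arm can. A shift or turn number past 1, either way, is cut back to 1. A call with a gripper value outside its range is refused whole. "claw" is the finger opening in m, from 0 to 0.0854, set as the call begins (left out, the last holds). The fingers move at their own pace and stop on an object; "newtons" is the grip in N (left out, the last holds). Time passes only in rows, so rows that repeat a pose let the fingers close. It gives the time, the measured TCP pose, the force, the opening and the grip force at its end, in the units of the state.
- ctrl.state(): the state, without advancing time (a new reading comes with each control period).
- ctrl.capture(name): name is "side" or "top" or "wrist"; returns a dict with "image" (400x640x3 uint8, red, green, blue), "vertical_fov" (degrees; the focal length in pixels is half the picture's height over the tangent of half this angle, whatever the lens; pixels are square), "cx", "cy" (the principal point, pixels), "R" (3x3) and "t" (3): a world point X has camera coordinates R X + t. Camera axes: x right, y down, z forward; pixel columns grow to the right and rows downward; lengths in m; the calibration is good to about 2 mm. A picture is of the moment at which its call begins. There is no depth.
- ctrl.sign_off(): hands the job in; it is judged then, once.
The state is a dict: "clock": time; "qpos": joint angles; "joint_vel": joint speeds; "joint_torque": joint torques, N m; "tool_pos": TCP position; "tcp_rot": TCP orientation; "wrist_force": force on the tool from outside, world axes, zero at the start; "moment": the same for the moment, N m; "width": finger opening in m; "grip_force": force on a finger pad.
Only numpy, scipy, OpenCV 4.12 (cv2) and the standard library are available. Lean on these libraries where they do the work, as an engineer would, in place of code of your own. Each camera call takes 0.05 s, during which the arm holds its last target. There are 200 camera calls.

### The job

Make up the pile in the drill jig: lay the copper-faced blank on the backing board and the drill plate (the aluminium plate with eight holes) on the blank, setting each down gently and snug against the jig's three locating pins so that the long and short edges of the pile are flush. Then swing the hold-down arm round until it points straight along the middle of the pile, so that its foot presses on the drill plate. Leave the other things on the bench where they are.

Things in the scene. Friction and masses are not known exactly. Their poses are not given: they have to be found in the camera images.
- drill_jig: Drill jig: aluminium base plate 12 mm thick, fixed to the bench left of the middle, turned a little. Origin at bench level (z = 0) under the centre of the finished pile; x along the pile's long side, away from clamp post and robot, y left, z up. Base plate: x -111 to 75, y -64 to 60, top z = 12 mm. A 110 x 60 mm plate that touches all three pins has its centre at x = y = 0
- side_pin (a point): Foot centre (12 mm above the bench) of one of two steel pins that touch the pile's long +y side: jig (x, y) = (-38, 35) and (38, 35) mm, 10 mm in diameter, tops tapered, 41 mm above the bench. This is the (-38, 35) one. 66 mm clear between them for a finger. Collars 1.5 mm high at all pins' feet, outside the pile
- end_pin (a point): Foot centre (12 mm above the bench) of the third locating pin, alike, that touches the pile's +x end: jig (x, y) = (60, 0) mm
- backing_board: Dark brown hardboard backing board 110 x 60 x 12 mm, loose, already home against the three pins in the jig; its upper face is 24 mm above the bench. Origin: centre of its underside, x along the 110 mm, z up
- blank: Circuit-board blank: white slab with copper faces, no holes, 110 x 60 x 10 mm, about 0.14 kg, lying flat on the bench to the right of the jig. Origin: centre of its underside, x along the 110 mm, y across the 60 mm, z up. Either way round is right
- drill_plate: Drill plate: aluminium plate with eight 8 mm through holes in two rows (19 mm either side of its centre line), 110 x 60 x 12 mm, about 0.2 kg, lying flat on the bench to the right of the jig. Origin: centre of its underside, x along the 110 mm, y across the 60 mm, z up. Either way round is right. On the finished pile its upper face is 46 mm above the bench
- hold_down_arm (a joint): Angle (rad) of the hold-down arm about its upright axis, counter-clockwise from above, range -0.5 to 2.0. 0: parked, pointing along jig -y; 1.571: along jig +x, straight over the middle of the pile. Starts at -0.3 to 0.25. Stays where left (friction 0.2 N m; 2 to 6 N at the knob). A helix lowers it 8 mm per rad as the angle grows; the foot meets the finished pile at about 1.3 rad
- clamp_pivot (a point): Axis of the clamp post at the base plate's upper face (12 mm above the bench), jig (x, y) = (-82, 0) mm. Post: flange radius 21 mm, column radius 15 mm, 50 mm high. Arm on it: steel bar 22 mm wide, 10 mm thick, reaching 145 mm from the axis, underside 58 mm above the bench at 1.571 rad, 71 mm at 0 rad
- clamp_knob (a point): Middle of the upright black knob on the hold-down arm, 128 mm from the axis: round, 23 mm in diameter, 40 mm tall (from 22 mm below to 18 mm above this point), fixed to the arm. This point is 94 mm above the bench at 1.571 rad, 107 mm at 0 rad
- clamp_foot: Sprung foot below the hold-down arm: rubber disc 20 mm in diameter, 72 mm from the axis. Origin: centre of its underside. Spring 3 N per mm: presses the finished pile with about 6 N at 1.571 rad
- tape_roll: Bystander: roll of tape 64 x 66 x 19 mm lying flat right of the jig. Origin: centre of its underside
- calculator: Bystander: pocket calculator 138 x 74 x 15 mm, left of the jig. Origin: centre of its underside
- side_cutters: Bystander: side cutters 54 x 134 x 16 mm, at the front edge of the bench. Origin: centre of its underside

How it is judged:
By the outcome, as a careful person would: the job done as asked, in the order asked, and still so for the second after the job is handed in, with the robot touching nothing.
It also fails if it takes over 72 s, if anything falls off the work surface, if the arm or the gripper's body presses on something with over 40 N, if the wrist force passes 120 N, or if a joint passes its speed limit or range.

## Working session

There is one attempt and no reset: what is moved stays moved. The work goes in short steps, Python scripts to look and compute and a tool call to move; the robot and the scene stay as the last step left them, time stands still between calls to the robot, and variables do not carry over. Pictures are saved under pics/ and viewed, at most 10 in all, crops included, and the job is handed in when it is done.

Besides the shell and the picture viewer there is one more tool, called after "Call:" by a JSON object that holds its "op" and its "data". carry_out: Moves the arm, as the interface text tells. Its arguments: {"type":"object","properties":{"increments":{"type":"array"},"claw":{"type":"number"},"newtons":{"type":"number"}},"required":["increments"]}

```bash
mkdir -p pics; cat > h.py <<'E'
import numpy as np, cv2
from rig import ctrl
def cap(n, f=None):
    c=ctrl.capture(n); c['f']=200/np.tan(np.radians(c['vertical_fov'])/2); c['R']=np.array(c['R']); c['t']=np.array(c['t'])
    if f: cv2.imwrite('pics/'+f, c['image'][:,:,::-1])
    return c
def ray(c,uv,z):
    uv=np.atleast_2d(uv).astype(float)
    d=np.c_[(uv[:,0]-c['cx'])/c['f'],(uv[:,1]-c['cy'])/c['f'],np.ones(len(uv))]@c['R']
    o=-c['R'].T@c['t']
    return o+d*((z-o[2])/d[:,2])[:,None]
def proj(c,X):
    p=np.atleast_2d(X)@c['R'].T+c['t']
    return np.c_[p[:,0]/p[:,2]*c['f']+c['cx'],p[:,1]/p[:,2]*c['f']+c['cy']]
E
python3 - <<'E'
from h import *
for n in ('top','side'):
    c=cap(n,n+'0.png'); print(n,c['vertical_fov'],c['cx'],c['cy'],(-c['R'].T@c['t']).round(3),c['R'].round(3).tolist())
print(ctrl.state())
E
```

```text
top 51.58689181713917 313.5858390486176 208.927274832162 [0.397 0.006 1.206] [[-0.004, -1.0, -0.002], [-0.996, 0.004, -0.095], [0.095, 0.002, -0.996]]
side 47.32154211088427 306.96918680597685 196.98905976162015 [0.109 0.541 1.375] [[-0.793, -0.609, 0.005], [-0.546, 0.707, -0.449], [0.27, -0.359, -0.893]]
{'clock': 0.1, 'qpos': array([ 1.02642706,  0.43517368,  0.02496881,  1.57401196, -0.01159252,
        1.13398782, -0.07513142]), 'joint_vel': array([-2.71840236e-04,  8.26121639e-04,  5.02064033e-04, -2.00514471e-04,
        2.11767053e-03, -6.03274508e-05, -8.21928556e-04]), 'joint_torque': array([ 4.53372471e-03, -6.71751237e+01,  1.02826260e+00, -3.16897917e+01,
        1.56646402e-02,  7.22799843e-03, -9.33961678e-05]), 'tool_pos': array([ 0.26697103, -0.56461039,  0.23058947]), 'tcp_rot': array([[ 9.04036521e-01,  4.27454595e-01, -7.33884825e-04],
       [ 4.27455203e-01, -9.04035688e-01,  1.23425988e-03],
       [-1.35868015e-04, -1.42951890e-03, -9.99998969e-01]]), 'wrist_force': array([0.96620931, 0.03279003, 0.09276093]), 'moment': array([-0.03161182, -0.01122703,  0.0217485 ]), 'grip_force': 0.0, 'width': 0.08567223540769624}
```

View pics/top0.png

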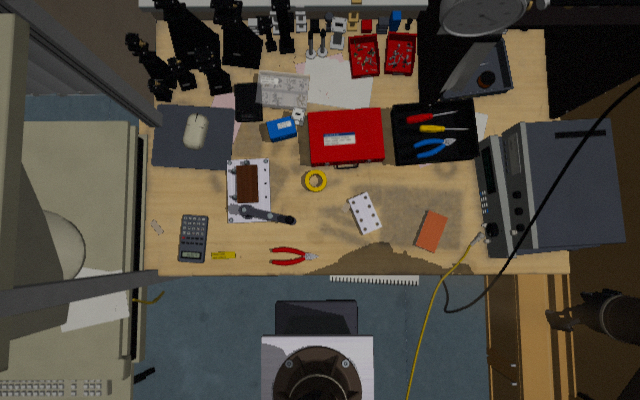

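View pics/side0.png

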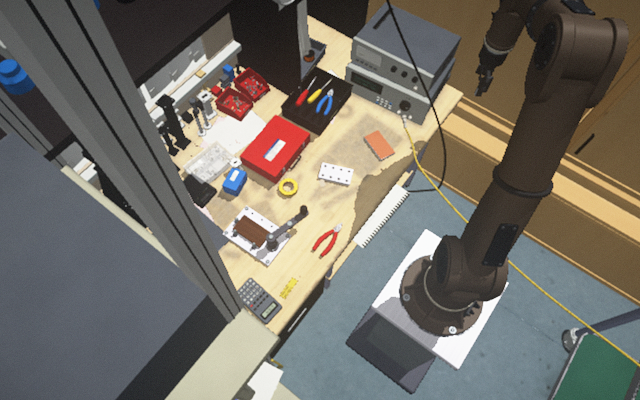

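Top view: jig base around (249,190), board at (247,184), clamp post about (248,211), knob about (287,217), drill plate at (364,213), blank at (431,230), tape at (315,181). The side view shows the same layout, with the blank at (379,145) and the plate at (336,174).

```bash
cat >> h.py <<'E'
def rect(c,mask,uv0,z):
    n,l,s,ce=cv2.connectedComponentsWithStats(mask.astype(np.uint8))
    k=l[int(uv0[1]),int(uv0[0])]
    if k==0:
        d=np.hypot(*(ce-uv0).T); d[0]=1e9; k=d.argmin()
    ys,xs=np.nonzero(l==k)
    P=ray(c,np.c_[xs,ys],z)[:,:2]
    (cx,cy),(w,h),a=cv2.minAreaRect((P*1000).astype(np.float32))
    if w<h: w,h,a=h,w,a+90
    a=(a+90)%180-90
    ct=cv2.findContours((l==k).astype(np.uint8),cv2.RETR_EXTERNAL,cv2.CHAIN_APPROX_NONE)[0][0]
    m=cv2.moments(ray(c,ct[:,0],z)[:,:2].astype(np.float32)*1000); 
    return dict(c=(round(cx,1),round(cy,1)),wh=(round(w,1),round(h,1)),ang=round(a,2),cm=(round(m['m10']/m['m00'],1),round(m['m01']/m['m00'],1)),n=len(xs))
E
python3 - <<'E'
from h import *
c=cap('top'); im=c['image'].astype(int); r,g,b=im[...,0],im[...,1],im[...,2]
for n,p in dict(blank=(431,230),plate=(364,213),board=(247,184),base=(232,190)).items():
    print(n, im[p[1],p[0]])
print('blank',rect(c,(r>140)&(r>1.7*b)&(g<0.72*r)&(g<140),(431,230),.010))
wh=(r>150)&(b>0.85*r)
print('plate',rect(c,wh,(356,205),.012)); print('base',rect(c,wh,(232,190),.012))
print('board',rect(c,(r<150)&(r>b*1.6)&(g<.75*r),(247,184),.024))
cv2.imwrite('pics/z.png',cv2.resize(c['image'][140:250,215:455,::-1],None,fx=3.3,fy=3.3,interpolation=cv2.INTER_CUBIC))
E
```

```text
blank [152  76  41]
plate [177 173 181]
board [56 30 13]
base [177 171 180]
blank {'c': (445.6, -332.7), 'wh': (107.3, 58.5), 'ang': -22.92, 'cm': (445.1, -332.4), 'n': 744}
plate {'c': (499.2, -140.8), 'wh': (110.6, 59.0), 'ang': 22.45, 'cm': (498.8, -140.9), 'n': 678}
base {'c': (593.1, 239.9), 'wh': (136.5, 50.5), 'ang': -5.58, 'cm': (597.5, 246.7), 'n': 277}
board {'c': (584.5, 200.4), 'wh': (108.3, 59.5), 'ang': 2.81, 'cm': (584.3, 200.5), 'n': 770}
```

View pics/z.png

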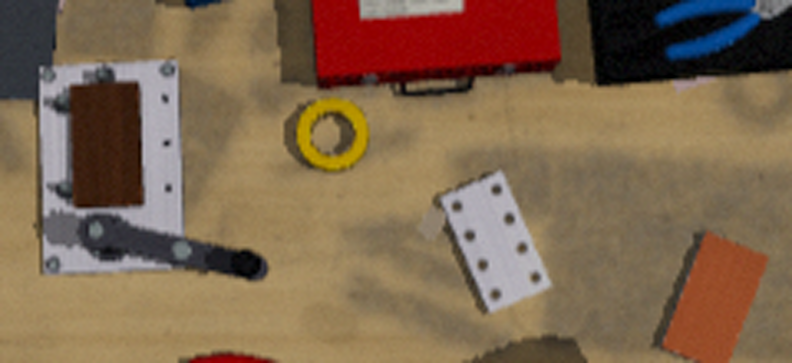

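The crop confirms jig, plate and blank. The measured sizes, 107–111 by 59 mm, match those given. Now I'll move over the blank.

Units first: shifts go in shares of 0.6 m and turns go in shares of pi/2 rad. So 0.232 m / 0.6 = 0.3867, 0.225 m / 0.6 = 0.375, -0.84 rad / 1.5708 = -0.5348.

Call:
{"op": "carry_out", "data": {"increments": [[[0.0167,0.025,-0.0083],-0.0382],[[0.0667,0.0833,-0.025],-0.1082],[[0.1167,0.1417,-0.0417],-0.1846],[[0.1667,0.2083,-0.0667],-0.261],[[0.2167,0.275,-0.0833],-0.3374],[[0.25,0.3333,-0.1],-0.4138],[[0.2833,0.375,-0.1167],-0.4902],[[0.2967,0.3867,-0.1333],-0.5348],[[0.2967,0.3867,-0.1333],-0.5348]], "claw": 0.085, "newtons": 40}}

```text
clock: 0.9
tool_pos: [0.4494, -0.3245, 0.1485]
tcp_rot: [[0.924, -0.383, -0.001], [-0.383, -0.924, 0.005], [-0.003, -0.005, -1.0]]
wrist_force: [0.3, 0.0, -0.1]
width: 0.0851
grip_force: 0.0
```

```bash
python3 - <<'E'
from h import *
c=cap('wrist','w1.png'); im=c['image'].astype(int); r,g,b=im[...,0],im[...,1],im[...,2]
s=ctrl.state(); print(s['clock'],s['tool_pos'].round(4),s['tcp_rot'].round(3).tolist(),c['f'],(-c['R'].T@c['t']).round(3))
p=proj(c,[.445,-.333,.01])[0]; print(p)
print(rect(c,(r>110)&(r>1.7*b)&(g<0.72*r),p,.010))
E
```

```text
0.95 [ 0.4473 -0.3281  0.1496] [[0.924, -0.381, -0.002], [-0.381, -0.924, 0.003], [-0.003, -0.002, -1.0]] 318.7457886682989 [ 0.514 -0.353  0.29 ]
[334.28004043 190.24649471]
{'c': (446.2, -333.2), 'wh': (108.2, 58.8), 'ang': -22.79, 'cm': (446.2, -333.2), 'n': 7599}
```

View pics/w1.png

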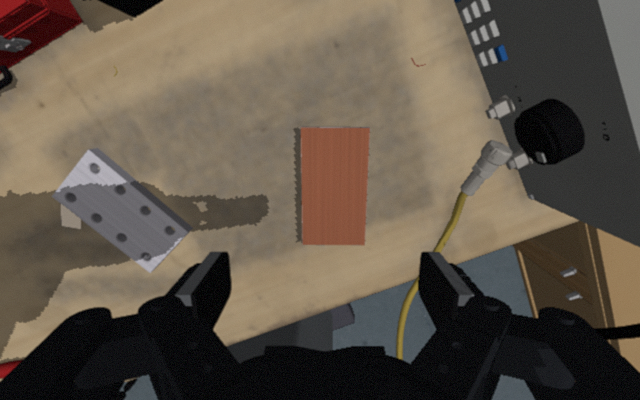

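The wrist view shows the blank at about (335,186). The ray cast puts it at (446,−333) mm, angle −22.8°, which agrees with the top view to 1 mm. I'll lower and grip.

Scaled: -0.1515 m / 0.6 = -0.2525, 0.001 m / 0.6 = 0.0017, -0.007 rad / 1.5708 = -0.0045.

Call:
{"op": "carry_out", "data": {"increments": [[[0.0017,-0.0008,-0.0333],-0.0045],[[0.0017,-0.0008,-0.0833],-0.0045],[[0.0017,-0.0008,-0.1417],-0.0045],[[0.0017,-0.0008,-0.1917],-0.0045],[[0.0017,-0.0008,-0.225],-0.0045],[[0.0017,-0.0008,-0.245],-0.0045],[[0.0017,-0.0008,-0.2525],-0.0045],[[0.0017,-0.0008,-0.2525],-0.0045]]}}

```text
clock: 1.62
tool_pos: [0.4456, -0.334, -0.0006]
tcp_rot: [[0.919, -0.395, -0.001], [-0.395, -0.919, 0.0], [-0.001, 0.0, -1.0]]
wrist_force: [0.2, 0.6, 0.3]
width: 0.0845
grip_force: 0.0
```

Call:
{"op": "carry_out", "data": {"increments": [[[0,0,0],0],[[0,0,0],0],[[0,0,0],0],[[0,0,0],0],[[0,0,0],0],[[0,0,0],0],[[0,0,0],0],[[0,0,0],0]], "claw": 0.045, "newtons": 40}}

```text
clock: 2.28
tool_pos: [0.4471, -0.3342, 0.0016]
tcp_rot: [[0.919, -0.394, 0.002], [-0.394, -0.919, -0.001], [0.003, 0.0, -1.0]]
wrist_force: [-0.5, -0.2, 6.0]
width: 0.0582
grip_force: 41.3
```

The tips are touching the bench (6 N), so I'll regrip 3 mm higher to keep them above the blank's underside.

Scaled: 0.0045 m / 0.6 = 0.0075, 0.003 m / 0.6 = 0.005.

Call:
{"op": "carry_out", "data": {"increments": [[[0,0,0],0],[[0,0,0],0],[[0,0,0.0017],0],[[0,0,0.005],0],[[0,0,0.0075],0],[[0,0,0.0075],0]], "claw": 0.068}}

```text
clock: 2.78
tool_pos: [0.4464, -0.3337, 0.0048]
tcp_rot: [[0.919, -0.394, 0.0], [-0.394, -0.919, -0.0], [0.001, 0.0, -1.0]]
wrist_force: [0.4, 0.3, 0.3]
width: 0.0678
grip_force: 0.0
```

Call:
{"op": "carry_out", "data": {"increments": [[[0,0,0],0],[[0,0,0],0],[[0,0,0],0],[[0,0,0],0],[[0,0,0],0],[[0,0,0],0]], "claw": 0.045, "newtons": 40}}

```text
clock: 3.28
tool_pos: [0.4464, -0.3337, 0.0052]
tcp_rot: [[0.919, -0.394, 0.001], [-0.394, -0.919, -0.0], [0.001, 0.0, -1.0]]
wrist_force: [-2.6, 2.2, 12.1]
width: 0.0561
grip_force: 39.8
```

Scaled: 0.298 m / 0.6 = 0.4967, 0.22 m / 0.6 = 0.3667, 0.36 rad / 1.5708 = 0.2292.

Call:
{"op": "carry_out", "data": {"increments": [[[0,0,0.0083],0],[[0,0,0.0333],0],[[0,0,0.0833],0],[[0,0.0167,0.1417],0.0127],[[0.0017,0.0583,0.1917],0.0446],[[0.005,0.1167,0.225],0.0828],[[0.0083,0.18,0.25],0.121],[[0.0133,0.2433,0.275],0.1592],[[0.0167,0.3067,0.3],0.1974],[[0.02,0.37,0.325],0.2292],[[0.0233,0.4333,0.35],0.2546],[[0.0283,0.4967,0.3667],0.2737]]}}

```text
clock: 4.28
tool_pos: [0.4631, -0.0338, 0.2259]
tcp_rot: [[1.0, 0.027, 0.002], [0.027, -1.0, -0.0], [0.002, 0.0, -1.0]]
wrist_force: [1.0, -0.2, -0.2]
width: 0.0447
grip_force: 0.0
```

Scaled: 0.225 m / 0.6 = 0.375, 0.22 m / 0.6 = 0.3667, 0.024 rad / 1.5708 = 0.0153.

Call:
{"op": "carry_out", "data": {"increments": [[[0.005,0.0633,0.0167],0.0064],[[0.0083,0.1267,0.0267],0.0127],[[0.0117,0.19,0.0333],0.0153],[[0.015,0.25,0.04],0.0153],[[0.0183,0.3,0.0433],0.0153],[[0.02,0.3417,0.0433],0.0153],[[0.02,0.3667,0.0433],0.0153],[[0.02,0.375,0.0433],0.0153],[[0.02,0.375,0.0433],0.0153]]}}

```text
clock: 5.03
tool_pos: [0.4748, 0.1905, 0.2501]
tcp_rot: [[0.999, 0.051, -0.0], [0.051, -0.999, 0.0], [-0.0, -0.0, -1.0]]
wrist_force: [-0.4, -0.4, -0.9]
width: 0.0448
grip_force: 0.0
```

```bash
python3 - <<'E'
from h import *
c=cap('wrist','w2.png'); im=c['image'].astype(int); r,g,b=im[...,0],im[...,1],im[...,2]
s=ctrl.state(); print(s['clock'],s['tool_pos'].round(4),s['tcp_rot'].round(3).tolist(),(-c['R'].T@c['t']).round(3),s['width'],s['wrist_force'])
p=proj(c,[.584,.2005,.024])[0]; print(p, im[int(p[1]),int(p[0])])
print(rect(c,(r<150)&(r>b*1.6)&(g<.75*r)&(r-b>15),p,.024))
E
```

```text
5.0833 [0.4751 0.1889 0.2501] [[0.999, 0.049, -0.0], [0.049, -0.999, -0.001], [-0.0, 0.001, -1.0]] [0.544 0.193 0.392] 0.04497772032554632 [-0.6514522   0.06805031 -0.28132456]
[319.06328461  70.68373654] [68 43 26]
{'c': (586.3, 199.4), 'wh': (107.8, 57.6), 'ang': 2.39, 'cm': (585.8, 199.4), 'n': 5773}
```

View pics/w2.png

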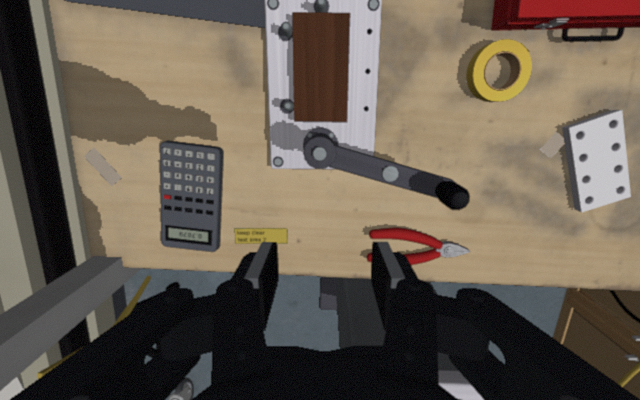

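The grip was lost: the second grip only caught the blank's top edge, so the tips need to go lower. The jig is in view, board at about (321,68), i.e. (585.5,199.7) mm at 2.5°. I'll go back to the blank and look again.

Scaled: -0.432 m / 0.6 = -0.72, -0.396 m / 0.6 = -0.66, -0.43 rad / 1.5708 = -0.2737.

Call:
{"op": "carry_out", "data": {"increments": [[[-0.0017,-0.02,0],-0.0127],[[-0.005,-0.075,-0.005],-0.0382],[[-0.0083,-0.14,-0.01],-0.0637],[[-0.0117,-0.2067,-0.0167],-0.0891],[[-0.015,-0.2733,-0.025],-0.1146],[[-0.0183,-0.34,-0.0333],-0.1401],[[-0.0217,-0.4067,-0.05],-0.1655],[[-0.025,-0.47,-0.0667],-0.191],[[-0.0283,-0.5333,-0.0833],-0.2165],[[-0.0317,-0.5967,-0.1],-0.2419],[[-0.035,-0.66,-0.1167],-0.261],[[-0.0383,-0.72,-0.1333],-0.2737]], "claw": 0.085}}

```text
clock: 6.08
tool_pos: [0.4497, -0.2469, 0.1703]
tcp_rot: [[0.926, -0.378, -0.0], [-0.378, -0.926, -0.001], [0.0, 0.001, -1.0]]
wrist_force: [1.2, -0.5, 0.2]
width: 0.0848
grip_force: 0.0
```

Scaled: -0.091 m / 0.6 = -0.1517, -0.085 m / 0.6 = -0.1417, -0.024 rad / 1.5708 = -0.0153.

Call:
{"op": "carry_out", "data": {"increments": [[[-0.0033,-0.0583,-0.0133],-0.0064],[[-0.0067,-0.1083,-0.0233],-0.0127],[[-0.0083,-0.1417,-0.03],-0.0153],[[-0.01,-0.1517,-0.0333],-0.0153],[[-0.01,-0.1517,-0.0333],-0.0153],[[-0.01,-0.1517,-0.0333],-0.0153]]}}

```text
clock: 6.58
tool_pos: [0.445, -0.3337, 0.1504]
tcp_rot: [[0.918, -0.396, -0.001], [-0.396, -0.918, 0.0], [-0.001, -0.0, -1.0]]
wrist_force: [0.5, -0.3, 0.6]
width: 0.085
grip_force: 0.0
```

```bash
cat > b.py <<'E'
from h import *
c=cap('wrist'); im=c['image'].astype(int); r,g,b=im[...,0],im[...,1],im[...,2]
s=ctrl.state(); print(s['clock'],s['tool_pos'].round(4),'yaw',np.degrees(np.arctan2(s['tcp_rot'][1,1],s['tcp_rot'][0,1])).round(2))
p=proj(c,[.445,-.333,.01])[0]; print(p)
print(rect(c,(r>110)&(r>1.7*b)&(g<0.72*r),p,.010))
E
python3 b.py
```

```text
6.6333 [ 0.4457 -0.3328  0.1506] yaw -113.24
[322.38897697 189.55390979]
{'c': (443.8, -338.4), 'wh': (107.6, 59.0), 'ang': -23.15, 'cm': (443.8, -338.5), 'n': 7483}
```

Scaled: -0.154 m / 0.6 = -0.2567, -0.005 m / 0.6 = -0.0083.

Call:
{"op": "carry_out", "data": {"increments": [[[-0.0017,-0.005,-0.05],0],[[-0.0033,-0.0083,-0.1083],0],[[-0.0033,-0.0083,-0.1667],0],[[-0.0033,-0.0083,-0.2167],0],[[-0.0033,-0.0083,-0.245],0],[[-0.0033,-0.0083,-0.2567],0],[[-0.0033,-0.0083,-0.2567],0]]}}

```text
clock: 7.22
tool_pos: [0.4438, -0.3368, -0.0046]
tcp_rot: [[0.92, -0.393, -0.002], [-0.393, -0.92, 0.002], [-0.002, -0.001, -1.0]]
wrist_force: [0.7, -0.2, -0.3]
width: 0.0853
grip_force: 0.0
```

Call:
{"op": "carry_out", "data": {"increments": [[[0,0,0],0],[[0,0,0],0],[[0,0,0],0],[[0,0,0],0],[[0,0,0],0],[[0,0,0],0],[[0,0,0],0]], "claw": 0.045, "newtons": 40}}

```text
clock: 7.8
tool_pos: [0.4454, -0.3388, -0.0017]
tcp_rot: [[0.919, -0.394, 0.003], [-0.394, -0.919, -0.001], [0.003, 0.0, -1.0]]
wrist_force: [0.0, 2.0, 5.3]
width: 0.0585
grip_force: 42.4
```

```bash
python3 - <<'E'
from h import *
c=cap('wrist','w3.png'); cv2.imwrite('pics/w3.png',c['image'][150:,120:560,::-1])
E
```

```text
(no output)
```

View pics/w3.png

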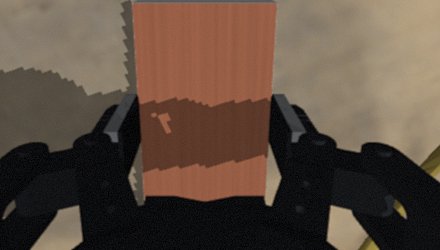

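The crop shows the blank between both pads (edges at x≈138 and 268). I'll lift gently and check.

Scaled: 0.075 m / 0.6 = 0.125, 0.06 m / 0.6 = 0.1.

Call:
{"op": "carry_out", "data": {"increments": [[[0,0,0.0083],0],[[0,0,0.025],0],[[0,0,0.0583],0],[[0,0,0.1],0],[[0,0,0.125],0]]}}

```text
clock: 8.27
tool_pos: [0.4449, -0.3391, 0.0746]
tcp_rot: [[0.919, -0.395, 0.002], [-0.395, -0.919, -0.002], [0.003, 0.0, -1.0]]
wrist_force: [0.9, 0.1, -0.9]
width: 0.0587
grip_force: 43.9
```

Scaled: 0.417 m / 0.6 = 0.695, 0.07 m / 0.6 = 0.1167, 0.449 rad / 1.5708 = 0.2858.

Call:
{"op": "carry_out", "data": {"increments": [[[0.005,0.02,0.0333],0.0191],[[0.0167,0.0667,0.0667],0.0637],[[0.03,0.125,0.1],0.1082],[[0.045,0.1883,0.125],0.1528],[[0.0617,0.2517,0.1417],0.1974],[[0.08,0.3167,0.15],0.2355],[[0.0983,0.38,0.15],0.261],[[0.1167,0.4433,0.15],0.2801],[[0.135,0.5067,0.15],0.2858],[[0.1533,0.57,0.15],0.2858],[[0.17,0.6333,0.15],0.2858],[[0.1867,0.695,0.15],0.2858]]}}

```text
clock: 9.27
tool_pos: [0.5564, 0.0804, 0.1629]
tcp_rot: [[0.999, 0.044, 0.002], [0.044, -0.999, -0.0], [0.002, 0.0, -1.0]]
wrist_force: [-0.3, -0.0, -1.5]
width: 0.0587
grip_force: 43.9
```

Call:
{"op": "carry_out", "data": {"increments": [[[0.0133,0.0567,0],0],[[0.025,0.1083,-0.0167],0],[[0.035,0.15,-0.0333],0],[[0.04,0.1783,-0.0583],0],[[0.0425,0.1917,-0.0833],0],[[0.0425,0.1942,-0.1],0],[[0.0425,0.1942,-0.1],0],[[0.0425,0.1942,-0.1],0]]}}

```text
clock: 9.93
tool_pos: [0.5815, 0.1936, 0.1017]
tcp_rot: [[0.999, 0.043, -0.001], [0.043, -0.999, -0.001], [-0.001, 0.001, -1.0]]
wrist_force: [1.3, -0.3, -1.2]
width: 0.0588
grip_force: 43.9
```

```bash
python3 - <<'E'
from h import *
c=cap('wrist','w4.png'); s=ctrl.state()
print(s['clock'],s['tool_pos'].round(4),'yaw',np.degrees(np.arctan2(s['tcp_rot'][1,1],s['tcp_rot'][0,1])).round(2),s['wrist_force'].round(1),s['width'])
E
```

```text
9.9833 [0.5821 0.1935 0.1023] yaw -87.59 [-0.5  0.5 -1.5] 0.05836225163650369
```

View pics/w4.png

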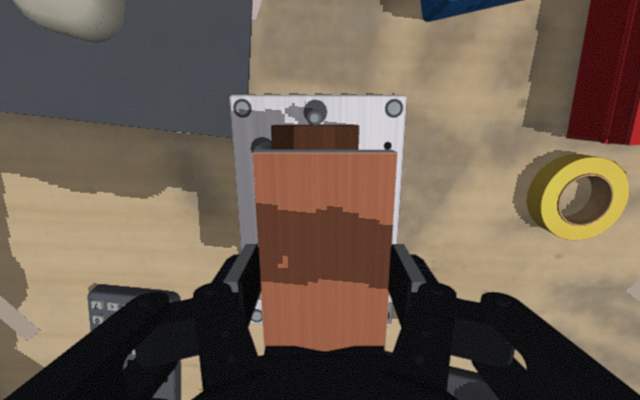

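The blank is held square above the jig. The base's far corners are at (231,95) and (405,97), the board's far corners at (272,125) and (358,125), and the blank's far edge at v≈150. I'll cast these to refine the jig pose.

```bash
python3 - <<'E'
from h import *
c=cap('wrist'); im=c['image'].astype(int); r,g,b=im[...,0],im[...,1],im[...,2]
print('base corners',ray(c,[[231,95],[405,97]],.012).round(4)[:,:2].tolist())
# board far edge: row where brown begins per column ; blank far edge
br=(r<110)&(r>b*1.45)&(r-b>12)
E=[]
for u in range(275,356,4):
    col=r[110:150,u]+g[110:150,u]+b[110:150,u]
    E.append((u,110.5+np.argmin(np.diff(col))))
E=np.array(E); k=np.abs(E[:,1]-np.median(E[:,1]))<2; X=ray(c,E[k],.024)
pf=np.polyfit(X[:,1],X[:,0],1); print('board edge',X[:,:2].mean(0).round(4),'ang',np.degrees(-np.arctan(pf[0])).round(2), k.sum())
for v in (128,132,136,140,144):
    d=np.diff(g[v]); l=250+np.argmin(d[250:290]); rr=340+np.argmax(d[340:375]); print(v,l,rr,ray(c,[[l+.5,v],[rr+.5,v]],.024)[:,:2].round(4).tolist())
zt=ctrl.state()['tool_pos'][2]+.012
print('blank corners',ray(c,[[254,151],[396,150]],zt).round(4)[:,:2].tolist(), ctrl.state()['tool_pos'])
E
```

```text
base corners [[0.6585, 0.2601], [0.6623, 0.1397]]
board edge [0.6422 0.1982] ang 2.37 15
128 270 358 [[0.638, 0.231], [0.6406, 0.1717]]
132 270 358 [[0.6354, 0.231], [0.6379, 0.1715]]
136 270 358 [[0.6327, 0.231], [0.6353, 0.1713]]
140 271 357 [[0.6301, 0.2303], [0.6326, 0.1718]]
144 251 357 [[0.6268, 0.244], [0.6299, 0.1716]]
blank corners [[0.6341, 0.2231], [0.637, 0.1657]] [0.58238931 0.19361816 0.10256985]
```

Jig centre is about (586.2,199.3) mm at 2.4°, so the blank sits 5 mm short of the pins in x and y. I'll descend to a few mm above the board.

Scaled: -0.074 m / 0.6 = -0.1233, -0.073 m / 0.6 = -0.1217.

Call:
{"op": "carry_out", "data": {"increments": [[[0,0,-0.025],0],[[0,0,-0.0583],0],[[0,0,-0.0883],0],[[0,0,-0.11],0],[[0,0,-0.1217],0],[[0,0,-0.1233],0],[[0,0,-0.1233],0]]}}

```text
clock: 10.62
tool_pos: [0.5822, 0.1946, 0.028]
tcp_rot: [[0.999, 0.043, 0.001], [0.043, -0.999, 0.0], [0.001, 0.0, -1.0]]
wrist_force: [0.4, -0.7, -1.2]
width: 0.0585
grip_force: 43.9
```

Scaled: 0.004 m / 0.6 = 0.0067, 0.001 m / 0.6 = 0.0017.

Call:
{"op": "carry_out", "data": {"increments": [[[0,0.0017,0],0],[[0,0.0033,0],0],[[0,0.005,0],0],[[0,0.0067,0],0],[[0,0.0067,0],0],[[0,0.0067,0],0]]}}

```text
clock: 11.12
tool_pos: [0.5817, 0.1992, 0.0275]
tcp_rot: [[0.999, 0.044, 0.0], [0.044, -0.999, 0.0], [0.0, -0.0, -1.0]]
wrist_force: [0.7, 0.7, -1.6]
width: 0.0586
grip_force: 43.9
```

Scaled: 0.002 m / 0.6 = 0.0033, 0.0015 m / 0.6 = 0.0025.

Call:
{"op": "carry_out", "data": {"increments": [[[0,0.0008,0],0],[[0,0.0017,0],0],[[0,0.0025,0],0],[[0,0.0033,0],0],[[0,0.0033,0],0]]}}

```text
clock: 11.53
tool_pos: [0.5817, 0.2003, 0.0272]
tcp_rot: [[0.999, 0.043, -0.0], [0.043, -0.999, -0.001], [-0.0, 0.001, -1.0]]
wrist_force: [-0.2, -2.4, -0.3]
width: 0.0582
grip_force: 44.0
```

Side contact is starting. Now toward the end pin.

Scaled: 0.006 m / 0.6 = 0.01, 0.001 m / 0.6 = 0.0017.

Call:
{"op": "carry_out", "data": {"increments": [[[0.0017,0,0],0],[[0.0033,0.0002,0],0],[[0.005,0.0002,0],0],[[0.0067,0.0003,0],0],[[0.0083,0.0003,0],0],[[0.01,0.0005,0],0],[[0.01,0.0005,0],0],[[0.01,0.0005,0],0]]}}

```text
clock: 12.2
tool_pos: [0.5877, 0.2006, 0.0271]
tcp_rot: [[0.999, 0.043, -0.001], [0.043, -0.999, -0.001], [-0.001, 0.001, -1.0]]
wrist_force: [-2.2, -4.8, -2.5]
width: 0.0585
grip_force: 43.8
```

Scaled: 0.0015 m / 0.6 = 0.0025, 0.001 m / 0.6 = 0.0017.

Call:
{"op": "carry_out", "data": {"increments": [[[0.0008,0,0],0],[[0.0017,0,0],0],[[0.0025,0,0],0],[[0.0025,0,0],0]]}}

```text
clock: 12.53
tool_pos: [0.5883, 0.2006, 0.027]
tcp_rot: [[0.999, 0.044, -0.002], [0.044, -0.999, -0.001], [-0.002, 0.001, -1.0]]
wrist_force: [-4.4, -5.1, -0.6]
width: 0.0588
grip_force: 44.1
```

Contact on both pins (−4.4, −5.1 N). Lower slowly.

Scaled: -0.004 m / 0.6 = -0.0067, -0.002 m / 0.6 = -0.0033.

Call:
{"op": "carry_out", "data": {"increments": [[[0,0,-0.0008],0],[[0,0,-0.0017],0],[[0,0,-0.0025],0],[[0,0,-0.0033],0],[[0,0,-0.0042],0],[[0,0,-0.005],0],[[0,0,-0.0058],0],[[0,0,-0.0067],0],[[0,0,-0.0067],0]]}}

```text
clock: 13.28
tool_pos: [0.5884, 0.2007, 0.0234]
tcp_rot: [[0.999, 0.043, -0.002], [0.043, -0.999, -0.001], [-0.002, 0.001, -1.0]]
wrist_force: [-6.2, -5.0, 4.0]
width: 0.0585
grip_force: 44.4
```

Seated (4 N up). Release.

Call:
{"op": "carry_out", "data": {"increments": [[[0,0,-0.0008],0],[[0,0,-0.0008],0],[[0,0,-0.0008],0],[[0,0,-0.0008],0],[[0,0,-0.0008],0]], "claw": 0.074}}

```text
clock: 13.7
tool_pos: [0.5896, 0.2019, 0.023]
tcp_rot: [[0.999, 0.044, 0.001], [0.044, -0.999, 0.001], [0.001, -0.001, -1.0]]
wrist_force: [-0.2, 0.1, -0.0]
width: 0.0742
grip_force: 0.0
```

Scaled: 0.15 m / 0.6 = 0.25, -0.001 m / 0.6 = -0.0017.

Call:
{"op": "carry_out", "data": {"increments": [[[-0.0017,-0.0017,0.0167],0],[[-0.0017,-0.0017,0.05],0],[[-0.0017,-0.0017,0.1],0],[[-0.0033,-0.0033,0.1583],0],[[-0.0167,-0.0083,0.2],0],[[-0.0417,-0.0167,0.2333],0],[[-0.05,-0.0167,0.25],0],[[-0.05,-0.0167,0.25],0]]}}

```text
clock: 14.37
tool_pos: [0.5595, 0.1919, 0.1759]
tcp_rot: [[0.999, 0.044, 0.004], [0.044, -0.999, 0.002], [0.004, -0.002, -1.0]]
wrist_force: [0.6, 0.2, 0.5]
width: 0.0741
grip_force: 0.0
```

```bash
cat > j.py <<'E'
from h import *
import sys
f=sys.argv[1]; c=cap('wrist',f); s=ctrl.state()
print(s['clock'],s['tool_pos'].round(4),'yaw',np.degrees(np.arctan2(s['tcp_rot'][1,1],s['tcp_rot'][0,1])).round(2),s['wrist_force'].round(1))
im=c['image'].astype(int); r,g,b=im[...,0],im[...,1],im[...,2]
p=proj(c,[.586,.199,.034])[0]; print(p)
print(rect(c,(r>60)&(r>1.5*b)&(g<0.72*r),p,.034))
E
python3 j.py w5.png
```

```text
14.4167 [0.5596 0.1917 0.1741] yaw -87.47 [-0.3  0.3 -0.6]
[316.60364259 159.88309706]
{'c': (585.8, 199.4), 'wh': (109.2, 59.1), 'ang': 2.13, 'cm': (585.9, 199.3), 'n': 7947}
```

View pics/w5.png

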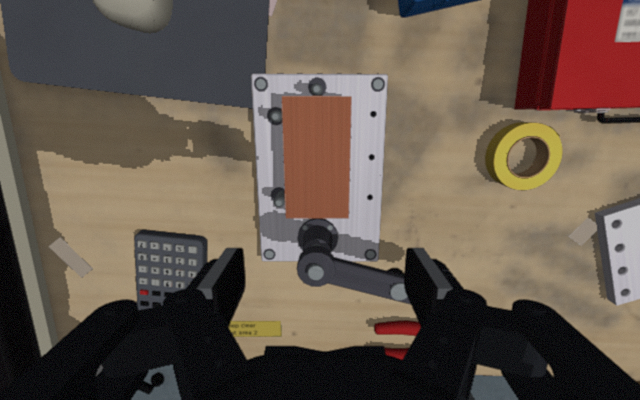

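The picture shows the blank at (317,158) sitting against the end pin (317,88) and side pins (277,116) and (279,197). It measures (585.8,199.4) mm, which is home. On to the drill plate.

Scaled: -0.333 m / 0.6 = -0.555, -0.06 m / 0.6 = -0.1, 0.348 rad / 1.5708 = 0.2215.

Call:
{"op": "carry_out", "data": {"increments": [[[-0.0033,-0.02,0],0.0191],[[-0.0133,-0.075,0],0.0509],[[-0.025,-0.1383,0],0.0828],[[-0.0367,-0.2033,0],0.1146],[[-0.0483,-0.2683,0],0.1464],[[-0.06,-0.3333,-0.005],0.1719],[[-0.0717,-0.3983,-0.0133],0.1974],[[-0.0833,-0.46,-0.0217],0.2165],[[-0.0933,-0.5133,-0.03],0.2215],[[-0.1,-0.5467,-0.0367],0.2215],[[-0.1,-0.555,-0.0367],0.2215],[[-0.1,-0.555,-0.0367],0.2215]], "claw": 0.085}}

```text
clock: 15.42
tool_pos: [0.4985, -0.1436, 0.1493]
tcp_rot: [[0.926, 0.378, -0.002], [0.378, -0.926, 0.0], [-0.002, -0.001, -1.0]]
wrist_force: [0.5, 0.6, 0.5]
width: 0.0848
grip_force: 0.0
```

```bash
python3 - <<'E'
from h import *
c=cap('wrist','w6.png'); s=ctrl.state()
print(s['clock'],s['tool_pos'].round(4),'yaw',np.degrees(np.arctan2(s['tcp_rot'][1,1],s['tcp_rot'][0,1])).round(2),s['wrist_force'].round(1))
im=c['image'].astype(int); r,g,b=im[...,0],im[...,1],im[...,2]
p=proj(c,[.499,-.141,.012])[0]; print(p, im[int(p[1]),int(p[0])])
m=((r>95)&(b>0.9*r)).astype(np.uint8)
print(rect(c,m,p,.012)); print(rect(c,cv2.morphologyEx(m,cv2.MORPH_OPEN,np.ones((5,5),np.uint8)),p,.012))
E
```

```text
15.4667 [ 0.4992 -0.1416  0.1497] yaw -67.62 [ 0.8 -0.3 -0. ]
[320.76760662 187.34863122] [159 157 164]
{'c': (499.9, -141.4), 'wh': (109.9, 60.6), 'ang': 22.57, 'cm': (499.9, -141.5), 'n': 7536}
{'c': (499.9, -141.4), 'wh': (110.0, 60.4), 'ang': 22.61, 'cm': (499.9, -141.5), 'n': 7526}
```

Plate measured at (499.9,−141.4) mm, 22.6°, 110×60.5 mm. Grasp it.

Scaled: -0.154 m / 0.6 = -0.2567, 0.001 m / 0.6 = 0.0017.

Call:
{"op": "carry_out", "data": {"increments": [[[0.0017,0,-0.05],0],[[0.0017,0,-0.1083],0],[[0.0017,0,-0.1667],0],[[0.0017,0,-0.2167],0],[[0.0017,0,-0.245],0],[[0.0017,0,-0.2567],0],[[0.0017,0,-0.2567],0]]}}

```text
clock: 16.05
tool_pos: [0.4997, -0.1396, -0.0048]
tcp_rot: [[0.923, 0.384, -0.003], [0.384, -0.923, 0.001], [-0.002, -0.002, -1.0]]
wrist_force: [0.3, -0.8, 0.8]
width: 0.085
grip_force: 0.0
```

Call:
{"op": "carry_out", "data": {"increments": [[[0,0,0],0],[[0,0,0],0],[[0,0,0],0],[[0,0,0],0],[[0,0,0],0],[[0,0,0],0],[[0,0,0],0]], "claw": 0.045, "newtons": 40}}

```text
clock: 16.63
tool_pos: [0.5015, -0.1414, -0.0016]
tcp_rot: [[0.924, 0.382, 0.003], [0.382, -0.924, -0.0], [0.003, 0.001, -1.0]]
wrist_force: [-0.7, 1.8, 7.7]
width: 0.0587
grip_force: 43.8
```

Scaled: 0.075 m / 0.6 = 0.125, 0.06 m / 0.6 = 0.1.

Call:
{"op": "carry_out", "data": {"increments": [[[0,0,0.0083],0],[[0,0,0.025],0],[[0,0,0.0583],0],[[0,0,0.1],0],[[0,0,0.125],0]]}}

```text
clock: 17.05
tool_pos: [0.5008, -0.1421, 0.0747]
tcp_rot: [[0.924, 0.381, 0.002], [0.381, -0.924, -0.001], [0.002, 0.001, -1.0]]
wrist_force: [0.9, 0.3, -0.8]
width: 0.0585
grip_force: 43.7
```

Scaled: 0.338 m / 0.6 = 0.5633, 0.09 m / 0.6 = 0.15, -0.347 rad / 1.5708 = -0.2209.

Call:
{"op": "carry_out", "data": {"increments": [[[0.005,0.0167,0.0333],-0.0127],[[0.0183,0.0583,0.075],-0.0446],[[0.0317,0.1167,0.1167],-0.0828],[[0.0467,0.18,0.1417],-0.121],[[0.0617,0.2433,0.15],-0.1528],[[0.0767,0.3067,0.15],-0.1783],[[0.0917,0.37,0.15],-0.1974],[[0.1067,0.4333,0.15],-0.2101],[[0.12,0.4917,0.1333],-0.2209],[[0.1317,0.5367,0.1083],-0.2209],[[0.1375,0.56,0.075],-0.2209],[[0.1375,0.5633,0.05],-0.2209]]}}

```text
clock: 18.05
tool_pos: [0.5824, 0.2012, 0.1017]
tcp_rot: [[0.999, 0.05, 0.001], [0.05, -0.999, 0.003], [0.001, -0.003, -1.0]]
wrist_force: [0.4, -0.1, -1.4]
width: 0.0584
grip_force: 43.7
```

Call:
{"op": "carry_out", "data": {"increments": [[[0,0,-0.0167],0],[[0,0,-0.0417],0],[[0,0,-0.0667],0],[[0,0,-0.0867],0],[[0,0,-0.1],0],[[0,0,-0.1067],0],[[0,0,-0.1108],0],[[0,0,-0.1108],0],[[0,0,-0.1108],0]]}}

```text
clock: 18.8
tool_pos: [0.5831, 0.1964, 0.0359]
tcp_rot: [[0.999, 0.045, 0.001], [0.045, -0.999, 0.0], [0.001, -0.0, -1.0]]
wrist_force: [-0.8, 0.3, -1.6]
width: 0.0592
grip_force: 43.7
```

Scaled: 0.0048 m / 0.6 = 0.008, -0.001 m / 0.6 = -0.0017.

Call:
{"op": "carry_out", "data": {"increments": [[[0,0.0017,-0.0008],0],[[0,0.0033,-0.0017],0],[[0,0.005,-0.0017],0],[[0,0.0067,-0.0017],0],[[0,0.008,-0.0017],0],[[0,0.008,-0.0017],0],[[0,0.008,-0.0017],0]]}}

```text
clock: 19.38
tool_pos: [0.5828, 0.2005, 0.0344]
tcp_rot: [[0.999, 0.044, -0.0], [0.044, -0.999, -0.001], [-0.0, 0.001, -1.0]]
wrist_force: [-0.2, -2.2, -1.3]
width: 0.0583
grip_force: 43.8
```

Call:
{"op": "carry_out", "data": {"increments": [[[0.0017,0,0],0],[[0.0033,0.0002,0],0],[[0.005,0.0002,0],0],[[0.0067,0.0003,0],0],[[0.0083,0.0003,0],0],[[0.0092,0.0005,0],0],[[0.0092,0.0005,0],0]]}}

```text
clock: 19.97
tool_pos: [0.5877, 0.2008, 0.034]
tcp_rot: [[0.999, 0.044, -0.001], [0.044, -0.999, -0.001], [-0.001, 0.001, -1.0]]
wrist_force: [-2.4, -4.4, -2.1]
width: 0.0588
grip_force: 43.8
```

Scaled: -0.0015 m / 0.6 = -0.0025, -0.001 m / 0.6 = -0.0017.

Call:
{"op": "carry_out", "data": {"increments": [[[0.0008,0,0],0],[[0.0017,0.0003,0],0],[[0.0022,0.0007,0],0],[[0.0022,0.0007,-0.0008],0],[[0.0022,0.0007,-0.0017],0],[[0.0022,0.0007,-0.0025],0],[[0.0022,0.0007,-0.0025],0]]}}

```text
clock: 20.55
tool_pos: [0.588, 0.2008, 0.0327]
tcp_rot: [[0.999, 0.044, -0.003], [0.044, -0.999, -0.002], [-0.003, 0.001, -1.0]]
wrist_force: [-7.8, -7.3, 4.9]
width: 0.0588
grip_force: 44.4
```

Seated, with both pins pressed. Release, retreat up, and look.

Call:
{"op": "carry_out", "data": {"increments": [[[0,0,0],0],[[0,0,0],0],[[0,0,0],0],[[0,0,0],0],[[0,0,0],0]], "claw": 0.074}}

```text
clock: 20.97
tool_pos: [0.59, 0.2024, 0.0331]
tcp_rot: [[0.999, 0.045, 0.001], [0.045, -0.999, 0.001], [0.001, -0.001, -1.0]]
wrist_force: [0.5, 0.4, 0.6]
width: 0.0741
grip_force: 0.0
```

Scaled: 0.19 m / 0.6 = 0.3167, -0.001 m / 0.6 = -0.0017.

Call:
{"op": "carry_out", "data": {"increments": [[[-0.0017,-0.0017,0.0167],0],[[-0.0017,-0.0017,0.05],0],[[-0.0017,-0.0017,0.1],0],[[-0.0033,-0.0033,0.1583],0],[[-0.0167,-0.0083,0.2083],0],[[-0.05,-0.0333,0.2583],0],[[-0.0833,-0.05,0.3],0],[[-0.1,-0.0583,0.3167],0],[[-0.1,-0.0583,0.3167],0],[[-0.1,-0.0583,0.3167],0]]}}

```text
clock: 21.8
tool_pos: [0.5298, 0.1669, 0.2242]
tcp_rot: [[0.999, 0.045, 0.002], [0.045, -0.999, 0.001], [0.003, -0.001, -1.0]]
wrist_force: [1.0, 0.8, -0.7]
width: 0.0739
grip_force: 0.0
```

```bash
python3 - <<'E'
from h import *
c=cap('wrist'); s=ctrl.state()
print(s['clock'],s['tool_pos'].round(4),'yaw',np.degrees(np.arctan2(s['tcp_rot'][1,1],s['tcp_rot'][0,1])).round(2))
cv2.imwrite('pics/w7.png',cv2.resize(c['image'][0:330,150:590,::-1],None,fx=1.8,fy=1.8))
im=c['image'].astype(int); r,g,b=im[...,0],im[...,1],im[...,2]
J=np.array([.5862,.1994]); a=np.radians(2.4); Rj=np.array([[np.cos(a),-np.sin(a)],[np.sin(a),np.cos(a)]])
w=lambda x,y,z:[*(J+Rj@np.array([x,y])/1000),z/1000]
pts=dict(plate=[w(x,y,46) for x,y in((55,30),(55,-30),(-55,-30),(-55,30))],endpin=[w(60,0,41)],side=[w(38,35,41),w(-38,35,41)],pivot=[w(-82,0,81)])
for k,v in pts.items(): print(k,proj(c,v).round(0).tolist(), np.round(v,4).tolist())
E
```

```text
21.85 [0.5297 0.167  0.2231] yaw -87.43
plate [[259.0, 61.0], [323.0, 62.0], [323.0, 178.0], [264.0, 178.0]] [[0.6399, 0.2317, 0.046], [0.6424, 0.1717, 0.046], [0.5325, 0.1671, 0.046], [0.53, 0.2271, 0.046]]
endpin [[291.0, 57.0]] [[0.6461, 0.2019, 0.041]]
side [[256.0, 81.0], [260.0, 160.0]] [[0.6227, 0.236, 0.041], [0.5468, 0.2328, 0.041]]
pivot [[291.0, 213.0]] [[0.5043, 0.196, 0.081]]
```

View pics/w7.png

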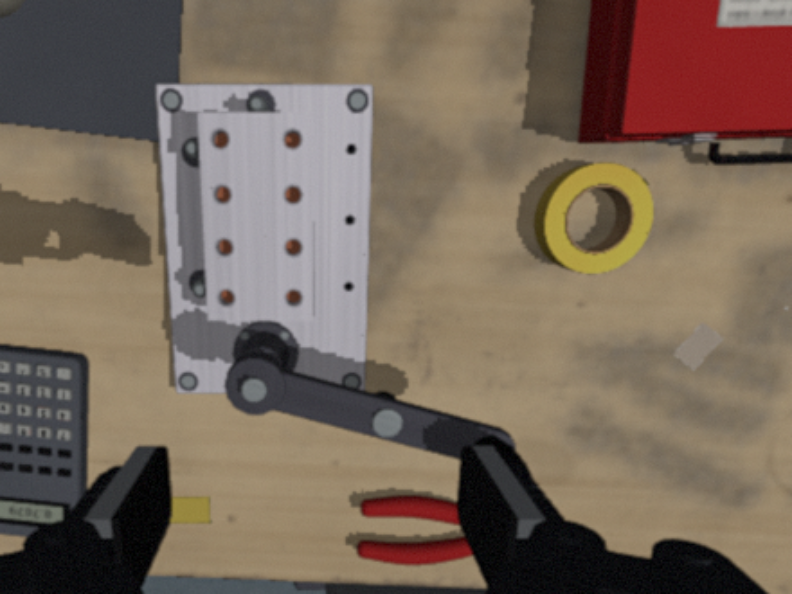

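The plate is seated: crop corners (198,111) and (207,320) match the predicted home position, and the blank shows through the holes. Clamp post hub is at crop (253,389) and the bolt at (388,423). Next I'll work out the arm angle.

```bash
python3 - <<'E'
from h import *
c=cap('wrist'); print(ctrl.state()['qpos'].round(3), ctrl.state()['clock'])
px=lambda x,y:[150+x/1.8,y/1.8]
P=ray(c,[px(253,389),px(388,423)],.084)[:,:2]; print(P.round(4), np.linalg.norm(P[1]-P[0]))
d=P[1]-P[0]; th=np.degrees(np.arctan2(d[1],d[0]))-2.4+90; print('theta deg',th)
# knob from top view: dark blob
t=cap('top'); im=t['image'].astype(int); 
pv=np.array([.5043,.196]); 
for th_ in (th,):
    u=np.radians(th_-90+2.4); k=pv+.128*np.array([np.cos(u),np.sin(u)]); print('knob pred',k.round(4), proj(t,[*k,.126]).round(1))
    p=proj(t,[*k,.126])[0].astype(int)
    m=(im.sum(2)<60); 
    print(im.sum(2)[p[1]-6:p[1]+8, p[0]-8:p[0]+12])
E
```

```text
[-0.338  0.335 -0.084  1.751  0.032  1.057 -1.959] 21.9
[[0.5028 0.196 ]
 [0.4871 0.1249]] 0.07280179321152853
theta deg -14.793901091065408
knob pred [0.4768 0.071 ] [[289.3 217.8]]
[[379 375 394 391 406 419 423 437 427 425 412 416 426 420 419 425 419 397
  396 412]
 [391 383 405 410 407 418 435 425 427 439 426 424 426 427 429 429 426 412
  405 420]
 [383 382 402 402 390 407 428 425 427 419 430 432 440 429 431 440 430 427
  410 422]
 [264 285 368 364 403 405 433 430 425 421 433 426 435 436 434 434 429 434
  432 429]
 [107 122 213 206 260 283 317 286 266 280 367 427 441 430 433 440 432 433
  426 430]
 [ 97  90 103 114  91  97 129  49  26  69 186 324 380 435 433 417 425 420
  431 437]
 [ 77 104  97 102  83  25  60  43  47  49  36 130 213 342 434 435 429 433
  422 416]
 [101  95 103  90  37  33  38  44  35  60  61  22  58 223 363 431 440 431
  423 412]
 [105 104  89  94  24  52  44  36  55  51  67  33  20 171 246 430 440 428
  411 416]
 [108  91 110  96  26  36  49  40  51  65  58  28  40 168 186 377 434 437
  430 427]
 [104 111 109  92  52  32  26  57  50  51  24  31  49 175 195 324 439 443
  437 446]
 [209 131  94  99  84  24   3  20  30  39  34  29 136 180 174 400 448 460
  443 447]
 [383 364 351 268 269 130 121  36  19   6  89 136 186 177 273 452 459 464
  461 451]
 [452 450 455 413 420 376 356 342 256 121 159 189 275 293 422 453 458 466
  458 470]]
```

Arm angle is about −0.26 rad with the bolt radius at 72.8 mm (72 given), so the knob is near (476,71) mm. I'll take it between the fingers, which close tangentially to its arc.

Scaled: -0.096 m / 0.6 = -0.16, -0.06 m / 0.6 = -0.1, 1.309 rad / 1.5708 = 0.8333.

Call:
{"op": "carry_out", "data": {"increments": [[[-0.005,-0.0083,0],0.0509],[[-0.0133,-0.0233,0],0.1273],[[-0.0233,-0.0433,0],0.2037],[[-0.0333,-0.0633,0],0.2801],[[-0.0433,-0.0833,-0.0083],0.3565],[[-0.0533,-0.1033,-0.02],0.4329],[[-0.0633,-0.12,-0.0333],0.5093],[[-0.0717,-0.1333,-0.05],0.5857],[[-0.08,-0.1467,-0.0667],0.6621],[[-0.085,-0.155,-0.0833],0.7385],[[-0.0883,-0.16,-0.0933],0.8021],[[-0.0883,-0.16,-0.1],0.8333]], "claw": 0.06}}

```text
clock: 22.95
tool_pos: [0.4757, 0.07, 0.1609]
tcp_rot: [[0.21, 0.978, -0.003], [0.978, -0.21, -0.0], [-0.001, -0.003, -1.0]]
wrist_force: [0.4, -0.6, 0.1]
width: 0.0599
grip_force: 0.0
```

Scaled: -0.064 m / 0.6 = -0.1067, -0.063 m / 0.6 = -0.105.

Call:
{"op": "carry_out", "data": {"increments": [[[0,0,-0.0083],0],[[0,0,-0.025],0],[[0,0,-0.05],0],[[0,0,-0.075],0],[[0,0,-0.0967],0],[[0,0,-0.105],0],[[0,0,-0.1067],0],[[0,0,-0.1067],0]]}}

```text
clock: 23.62
tool_pos: [0.4764, 0.071, 0.0984]
tcp_rot: [[0.216, 0.976, -0.001], [0.976, -0.216, -0.0], [-0.0, -0.001, -1.0]]
wrist_force: [-0.4, -0.0, 1.1]
width: 0.0596
grip_force: 0.0
```

Call:
{"op": "carry_out", "data": {"increments": [[[0,0,0],0],[[0,0,0],0],[[0,0,0],0],[[0,0,0],0],[[0,0,0],0],[[0,0,0],0],[[0,0,0],0]], "claw": 0.015, "newtons": 20}}

```text
clock: 24.2
tool_pos: [0.4768, 0.0707, 0.0992]
tcp_rot: [[0.216, 0.976, 0.001], [0.976, -0.216, -0.0], [0.0, 0.001, -1.0]]
wrist_force: [-1.7, -0.4, 5.0]
width: 0.0219
grip_force: 20.7
```

```bash
python3 - <<'E'
import numpy as np
pv=np.array([.5043,.196]); th0=-.258; f=lambda t:pv+.128*np.array([np.cos(t-1.5289),np.sin(t-1.5289)])
T=np.linspace(th0,1.571,25)
for s in (0,12):
    print([[[*(np.round(f(t)-f(T[s]),4)),round(-.008*(t-T[s]),4)],round(t-T[s],3)] for t in T[s+1:s+13]])
print(f(1.571))
E
```

```text
[[[np.float64(0.0096), np.float64(-0.0017), np.float64(-0.0006)], np.float64(0.076)], [[np.float64(0.0193), np.float64(-0.0027), np.float64(-0.0012)], np.float64(0.152)], [[np.float64(0.029), np.float64(-0.003), np.float64(-0.0018)], np.float64(0.229)], [[np.float64(0.0388), np.float64(-0.0025), np.float64(-0.0024)], np.float64(0.305)], [[np.float64(0.0485), np.float64(-0.0012), np.float64(-0.003)], np.float64(0.381)], [[np.float64(0.058), np.float64(0.0007), np.float64(-0.0037)], np.float64(0.457)], [[np.float64(0.0674), np.float64(0.0034), np.float64(-0.0043)], np.float64(0.533)], [[np.float64(0.0765), np.float64(0.0068), np.float64(-0.0049)], np.float64(0.61)], [[np.float64(0.0854), np.float64(0.0109), np.float64(-0.0055)], np.float64(0.686)], [[np.float64(0.0939), np.float64(0.0156), np.float64(-0.0061)], np.float64(0.762)], [[np.float64(0.102), np.float64(0.021), np.float64(-0.0067)], np.float64(0.838)], [[np.float64(0.1097), np.float64(0.027), np.float64(-0.0073)], np.float64(0.915)]]
[[[np.float64(0.0072), np.float64(0.0066), np.float64(-0.0006)], np.float64(0.076)], [[np.floa
[... 236 characters left out ...]
305)], [[np.float64(0.0306), np.float64(0.0376), np.float64(-0.003)], np.float64(0.381)], [[np.float64(0.0348), np.float64(0.0464), np.float64(-0.0037)], np.float64(0.457)], [[np.float64(0.0384), np.float64(0.0555), np.float64(-0.0043)], np.float64(0.533)], [[np.float64(0.0413), np.float64(0.0648), np.float64(-0.0049)], np.float64(0.61)], [[np.float64(0.0435), np.float64(0.0743), np.float64(-0.0055)], np.float64(0.686)], [[np.float64(0.0449), np.float64(0.0839), np.float64(-0.0061)], np.float64(0.762)], [[np.float64(0.0456), np.float64(0.0937), np.float64(-0.0067)], np.float64(0.838)], [[np.float64(0.0456), np.float64(0.1034), np.float64(-0.0073)], np.float64(0.914)]]
[0.63218658 0.20138721]
```

Scaled: 0.1097 m / 0.6 = 0.1828, -0.0073 m / 0.6 = -0.0122, 0.838 rad / 1.5708 = 0.5335.

Call:
{"op": "carry_out", "data": {"increments": [[[0.016,-0.0028,-0.001],0.0484],[[0.0322,-0.0045,-0.002],0.0968],[[0.0483,-0.005,-0.003],0.1458],[[0.0647,-0.0042,-0.004],0.1942],[[0.0808,-0.002,-0.005],0.2426],[[0.0967,0.0012,-0.0062],0.2909],[[0.1123,0.0057,-0.0072],0.3393],[[0.1275,0.0113,-0.0082],0.3883],[[0.1423,0.0182,-0.0092],0.4367],[[0.1565,0.026,-0.0102],0.4851],[[0.17,0.035,-0.0112],0.5335],[[0.1828,0.045,-0.0122],0.5825]]}}

```text
clock: 25.2
tool_pos: [0.5871, 0.098, 0.0919]
tcp_rot: [[-0.645, 0.764, 0.001], [0.764, 0.645, 0.0], [-0.0, 0.001, -1.0]]
wrist_force: [-0.9, 0.0, 4.5]
width: 0.0215
grip_force: 20.7
```

Scaled: 0.1034 m / 0.6 = 0.1723, 0.0937 m / 0.6 = 0.1562, 0.914 rad / 1.5708 = 0.5819.

Call:
{"op": "carry_out", "data": {"increments": [[[0.012,0.011,-0.001],0.0484],[[0.0232,0.0227,-0.002],0.0968],[[0.0335,0.0353,-0.003],0.1458],[[0.0427,0.0487,-0.004],0.1942],[[0.051,0.0627,-0.005],0.2426],[[0.058,0.0773,-0.0062],0.2909],[[0.064,0.0925,-0.0072],0.3393],[[0.0688,0.108,-0.0082],0.3883],[[0.0725,0.1238,-0.0092],0.4367],[[0.0748,0.1398,-0.0102],0.4851],[[0.076,0.1562,-0.0112],0.5335],[[0.076,0.1723,-0.0122],0.5819]]}}

```text
clock: 26.2
tool_pos: [0.633, 0.2013, 0.0849]
tcp_rot: [[-0.999, -0.044, 0.002], [-0.044, 0.999, 0.0], [-0.002, 0.0, -1.0]]
wrist_force: [0.6, -2.0, 6.9]
width: 0.0217
grip_force: 20.8
```

Call:
{"op": "carry_out", "data": {"increments": [[[0,0,0],0],[[0,0,0],0],[[0,0,0],0]]}}

```text
clock: 26.45
tool_pos: [0.6327, 0.2028, 0.085]
tcp_rot: [[-0.999, -0.042, 0.002], [-0.042, 0.999, 0.003], [-0.002, 0.003, -1.0]]
wrist_force: [1.7, 3.3, 5.3]
width: 0.0221
grip_force: 20.7
```

Release, rise, and check from the wrist.

Scaled: 0.14 m / 0.6 = 0.2333, 0.05 m / 0.6 = 0.0833.

Call:
{"op": "carry_out", "data": {"increments": [[[0,0,0],0],[[0,0,0],0],[[0,0,0],0],[[0,0,0.0083],0],[[0,0,0.0333],0],[[0,0,0.0833],0],[[0.0083,0,0.1333],0],[[0.0333,0,0.1833],0],[[0.0583,0,0.2167],0],[[0.0667,0,0.2333],0],[[0.0667,0,0.2333],0],[[0.0667,0,0.2333],0]], "claw": 0.055}}

```text
clock: 27.45
tool_pos: [0.6716, 0.2011, 0.2242]
tcp_rot: [[-0.999, -0.041, 0.0], [-0.041, 0.999, 0.0], [-0.0, 0.0, -1.0]]
wrist_force: [-1.0, -0.3, -0.3]
width: 0.0547
grip_force: 0.0
```

```bash
python3 - <<'E'
from h import *
c=cap('wrist'); s=ctrl.state()
print(s['clock'],s['tool_pos'].round(4),s['wrist_force'].round(1))
cv2.imwrite('pics/w8.png',cv2.rotate(cv2.resize(c['image'][:,150:490,::-1],None,fx=1.4,fy=1.4),cv2.ROTATE_180))
J=np.array([.5862,.1994]); a=np.radians(2.4); Rj=np.array([[np.cos(a),-np.sin(a)],[np.sin(a),np.cos(a)]])
w=lambda x,y,z:[*(J+Rj@np.array([x,y])/1000),z/1000]
for n,P in dict(plate=[w(x,y,46) for x,y in((55,30),(55,-30),(-55,-30),(-55,30))],knob=[w(46,0,112)],pivot=[w(-82,0,70)],bolt=[w(-10,0,70)]).items():
    q=proj(c,P); print(n,(1.4*np.c_[340-(q[:,0]-150),400-q[:,1]]).round(0).tolist())
E
```

```text
27.5 [0.6709 0.201  0.2233] [-0.1 -0.  -0.3]
plate [[186.0, 350.0], [270.0, 349.0], [274.0, 521.0], [181.0, 521.0]]
knob [[227.0, 351.0]]
pivot [[227.0, 583.0]]
bolt [[227.0, 450.0]]
```

View pics/w8.png

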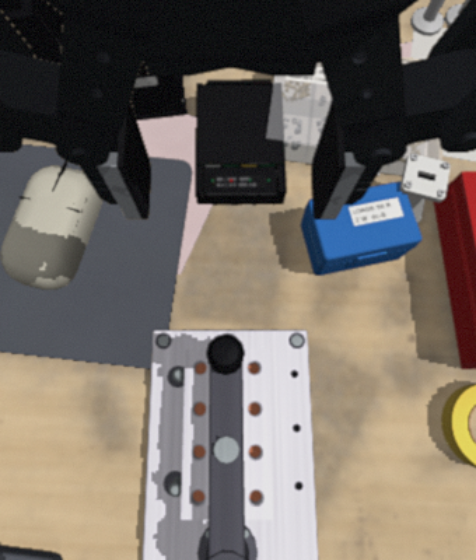

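The arm lies along the pile's middle: knob (226,354) and bolt (226,450), against predictions of (227,351) and (227,450). I'll do a numeric check of the plate by its holes, and of the arm angle.

```bash
python3 - <<'E'
from h import *
c=cap('wrist'); im=c['image'].astype(int); r,g,b=im[...,0],im[...,1],im[...,2]
back=lambda x,y:[150+340-x/1.4,400-y/1.4]
m=((r>1.25*b)&(r-b>20)&(r<190)).astype(np.uint8)
n,l,s,ce=cv2.connectedComponentsWithStats(m)
H=[]
for p in [(200,368),(199,409),(198,452),(198,498),(254,368),(255,409),(256,452),(256,498)]:
    q=np.array(back(*p)); u,v=q.round().astype(int)
    w=m[v-7:v+8,u-7:u+8]; ys,xs=np.nonzero(w); H.append([u-7+xs.mean(),v-7+ys.mean()])
X=ray(c,H,.045)[:,:2]*1000; print(X.round(1).tolist()); cen=X.mean(0)
d=[X[0]-X[3],X[4]-X[7]]; ang=[np.degrees(np.arctan2(*v[::-1])) for v in d]
print('plate centre',cen.round(1),'ang',np.round(ang,2),'row gap',np.linalg.norm(X[:4].mean(0)-X[4:].mean(0)).round(1))
K=ray(c,[back(225.5,354)],.112)[0,:2]*1000; B=ray(c,[back(226,450)],.070)[0,:2]*1000
P=np.array([504.3,196.0])
for n,q in (('knob',K),('bolt',B)): v=q-P; print(n,q.round(1),np.linalg.norm(v).round(1),'theta',np.radians(np.degrees(np.arctan2(v[1],v[0]))-2.4+90).round(3))
E
```

```text
[[626.6, 219.7], [599.1, 218.3], [571.7, 217.3], [544.3, 216.1], [628.3, 182.2], [600.7, 181.2], [573.0, 179.8], [545.7, 178.8]]
plate centre [586.2 199.2] ang [2.49 2.31] row gap 37.4
knob [629.6 201.7] 125.5 theta 1.574
bolt [575.2 199.4] 71.0 theta 1.577
```

Plate is at (586.2,199.2) mm, 2.4°, which is home, and the arm is at about 1.575 rad. I'll hand in.

```bash
python3 -c "
from rig import ctrl; print(ctrl.sign_off())"
```

```text
the job is handed in; nothing more can be done
None
```

The pile is made up against the three pins and the hold-down arm is at about 1.575 rad with its foot over the drill plate; one early grip slipped and slid the blank about 6 mm on the bench before I re-gripped it, and I handed the job in at about 27.5 s.

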